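# Rinse a rod-lens borescope's tip and hold it seated in the test bench's V-blocks

### The arm

A 7-joint arm with a two-finger parallel gripper is mounted at the origin on a cart in front of the work surface, level with it; the furniture and walls round the work are solid. World frame = base frame: x ahead of the robot, y to its left, z up, the work surface at z = 0. Lengths are in mm, angles in rad, forces in N, time in s.
With the tool pointing down it reaches from about 425 to 800 mm from the base axis. Payload 8.3 kg.
Tool frame: the origin (TCP) lies at the very end of the fingers, on their centre line; the grasp point (between the pads) lies behind it (arm.tcp_to_grasp is the z of the grasp point in the tool frame, in mm); z points along the fingers, x is the direction in which the jaws open and shut, and the axes are right-handed (so a half turn about z gives the same grasp; the last joint's range is limited). The gripper opens to 85 mm and grips with 20 to 120 N. Pads are 22 mm wide; open, the fingers measure 114 mm over their backs; the gripper's body (76 mm by 85 mm) begins 54 mm behind the grasp point. The pads swing forward as they close: fully open they stand 13 mm farther back than shut.
Start: joints at [-1.38, 0.383, 0.016, 1.37, -0.006, 1.388, -0.046], TCP at [156.876, 604.974, 231.279] pointing down, gripper open.
Joint ranges: [-2.95, 2.95], [-0.25, 2.06], [-1.52, 1.56], [0.18, 2.33], [-1.44, 4.58], [0.02, 2.06], [-3.01, 3.01]. Speed limits (rad/s): [2.39, 2.39, 3.01, 3.01, 3.14, 3.14, 3.14].

### API

Orientations are given as [roll, pitch, yaw] about the fixed x, y, z axes, in that order (R = Rz(yaw) Ry(pitch) Rx(roll)).
In Python, from rig import observe, imaging, order, arm gives the robot as it stands. The module is installed in compiled form; this text tells all that it offers.
- The arm moves only by the shell command python3 -m inch 'ROWS' [FORCE]. ROWS is JSON, a list of rows, each an object of numbers: "dx", "dy", "dz": the shift along the tool's x, y, z in units of 50 mm (1.0 is 50 mm); "rx", "ry", "rz": the turn, a rotation vector about the tool's x, y, z in units of 5 degrees (1.0 is 5 degrees); "grip": the finger opening in mm, from 0 to 85.4. A call has 1 to 8 rows; each row is the pose to reach, as a shift and turn from the pose measured when the call began, along the tool's axes at that moment; what a row does not reach only later rows make up. A row lasts 1/10 s, in which the tool goes at most 50 mm and 8.59 degrees, less where a joint would pass 70% of its speed; a pose out of reach is approached as far as the arm can. A call with a gripper value outside its range is refused whole. The fingers move at their own pace and stop on an object; FORCE is the grip in N (left out, the last holds). Time passes only in rows, so rows that repeat a pose let the fingers close. It gives the time, the measured TCP pose, the force and the opening at its end, in the units of the state.
- observe(): the state, without advancing time (a new reading comes with each control period).
- imaging.camera(name): name is "side" or "top" or "wrist"; returns a dict with "frame" (420x560x3 uint8, red, green, blue), "range_z" (420x560 float32, mm along the optical axis (not along the pixel's ray), 0 where there is no reading), "fx", "fy", "cx", "cy" (pixels), "dist" ([k1, k2, p1, p2, k3] as OpenCV has them; the pictures are not rectified), "R" (3x3) and "t" (3): a world point X has camera coordinates R X + t; the wrist camera has in their place "tool_from_camera" (4x4, takes a point from camera to tool coordinates, whose origin is the TCP and whose axes are the tool frame's). Camera axes: x right, y down, z forward; pixel columns grow to the right and rows downward; lengths in mm; the calibration is good to about 2 mm. A picture is of the moment at which its call begins: read the wrist's pose just before it.
- order.finish_job(): hands the job in, once; it reports no verdict.
The state is a dict: "clock": time; "joints": joint angles; "dq": joint speeds; "joint_torque": joint torques, N m; "position": TCP position; "orientation": TCP orientation; "wrist_force": force on the tool from outside, world axes, zero at the start; "moment": the same for the moment, N m; "gripper_width": opening from 0.0 (shut) to 1.0 (fully open).
Only numpy, scipy, OpenCV 4.12 (cv2) and the standard library are available. Lean on these libraries where they do the work, as an engineer would, in place of code of your own. Each camera call takes 0.05 s, during which the arm holds its last target.

### The job

The rod-lens borescope lies in its steel tray. Pick it up, dip the tip of its thin shaft at least 2 cm below the rim of the big open glass beaker (the warm rinse that keeps the front lens from fogging) and take it out again, then lay its thick barrel into the two steel V-blocks of the test bench, tip towards the chart plate and the ribbed black grip band midway between the blocks. Press it down gently with about 10 N so that the barrel bears on both faces of the Vs, and finish while still gripping and pressing it there; do not upset the beaker or the glassware beside it.

Things in the scene. Friction and masses are not known exactly. Their poses are not given: they have to be found in the camera images.
- scope_grip (a point): borescope (255 mm steel instrument, 0.25 kg): middle of its ribbed black grip band, on its axis, near its balance point. Own y runs along it to the tip. Barrel 16 mm diameter from -63 to +63 mm (band too); 10 mm shaft to the tip at +150; 22 mm housing to -85, 32 mm eyepiece to -105; a light post at -74 hangs to 29 mm below the axis. Lies level, axis 46 mm above the counter, at the start
- scope_tip (a point): centre of the front lens at the end of the thin shaft, 150 mm ahead of scope_grip along the borescope's own y axis
- tray: fixed steel tray, rim 14 mm high, 96 mm wide; origin on the counter, y along the borescope towards its tip, -115 to +165 mm. Two grey saddles at 36 to 46 mm either side of the origin carry the borescope's barrel; 72 mm between them is free for fingers, down to the 3 mm floor
- beaker: the big open clear glass beaker, 72 mm outer and about 62 mm inner diameter, 92 mm tall, standing loose, 0.3 kg; origin at the centre of its underside, z up. Its rinse is not modelled, it looks empty
- bench: fixed test bench: base plate 80 x 270 x 12 mm, two steel V-blocks, white chart plate. Origin on the counter below the middle between the blocks; y along the Vs to the chart. Blocks at 30 to 48 mm either side of it along y (60 mm free between), 44 mm wide, 90-degree V open upward, 28 mm at its mouth, top 67 mm up. Chart plate across y = +175 mm, 88 mm high: the tip ends 25 mm short of it
- vee_axis (a point): where the middle of the grip band comes to lie: on the axis of a fully seated barrel, midway between the two V-blocks, 64 mm above the counter; axes as the bench's
- vee_minus: the V faces on the bench's -x side, of both V-blocks; rigid; origin as the bench's
- vee_plus: the V faces on the bench's +x side, of both V-blocks; rigid; origin as the bench's
- flask: bystander: conical glass flask 62 mm wide, 103 mm tall, loose; origin at the centre of its underside
- cylinder: bystander: glass measuring cylinder, foot 54 x 62 mm, 190 mm tall, loose; origin at the centre of its underside
Not all that is in view belongs to the job. Leave any orange or red look-alike of the beaker alone.

How it is judged (in metres and radians):
On the way, in this order (a step that is already met when the one before it is completed fails the run):
1. the borescope's tip is inside the beaker, at least 15 mm below the rim (horizontal distance between scope_tip and beaker below 0.032 m and z of scope_tip in the frame of beaker between 0 and 0.077 m), for 0.2 s.
2. the tip is out of the beaker again, above its rim (z of scope_tip in the frame of beaker above 0.096 m), for 0.1 s.
At the end, for the whole second after the job is handed in: Barrel seated in both V-blocks (axis within 2 mm across, 1.5 mm in height, 0.03 rad), band within 12 mm of midway, tip to the chart; each V side carries over 0.7 N, the bench 5 to 30 N; fingers still grip it; beaker upright within 50 mm of its place (x of scope_grip in the frame of vee_axis between -0.002 and 0.002 m and y of scope_grip in the frame of vee_axis between -0.012 and 0.012 m and z of scope_grip in the frame of vee_axis between -0.003 and 0.0015 m and angle between the y axis of scope_grip and the y axis of vee_axis, either way round below 0.03 rad and y of scope_tip in the frame of vee_axis above 0.1 m and contact force between scope and vee_minus above 0.7 N and contact force between scope and vee_plus above 0.7 N and contact force between scope and bench between 5 and 30 N and contact force between scope and the fingers above 3 N and angle between beaker's own z axis and vertical below 0.1 rad and distance of beaker from where it was at the start of the episode below 0.05 m); the arm keeps its last pose, push and grip.
It fails at once if the beaker is tipped (angle between beaker's own z axis and vertical above 0.3 rad).
It fails at once if the borescope is forced onto the bench with more than 60 N (contact force between scope and bench above 60 N).
It fails at once if the flask is knocked over or pushed away (angle between flask's own z axis and vertical above 0.3 rad or distance of flask from where it was at the start of the episode above 0.03 m).
It fails at once if the measuring cylinder is knocked over or pushed away (angle between cylinder's own z axis and vertical above 0.3 rad or distance of cylinder from where it was at the start of the episode above 0.03 m).
It also fails if it takes over 45 s, if anything falls off the work surface, if the arm or the gripper's body presses on something with over 40 N, if the wrist force passes 120 N, or if a joint passes its speed limit or range.

## Working session

There is one attempt and no reset: what is moved stays moved. The work goes in short steps, Python scripts to look and compute and a shell command to move; the robot and the scene stay as the last step left them, time stands still between calls to the robot, and variables do not carry over. Pictures are saved under pics/ and viewed, and the job is handed in when it is done.

```bash
mkdir -p pics; ls; python3 - <<'E'
from rig import observe, imaging, order, arm
import cv2,numpy as np
print(observe()); print([a for a in dir(arm) if a[0]!='_'], arm.tcp_to_grasp)
for n in ["side","top","wrist"]:
    c=imaging.camera(n); np.savez(f"{n}0.npz",**c)
    cv2.imwrite(f"pics/{n}0.png",c["frame"][:,:,::-1])
    print(n,{k:np.round(v,3).tolist() for k,v in c.items() if k not in("frame","range_z")})
E
```

```text
pics
{'clock': 0.0, 'joints': array([-1.37993708,  0.38421528,  0.01637972,  1.3711856 , -0.00631118,
        1.38818642, -0.04654673]), 'dq': array([-0.0001821 ,  0.00049936, -0.00102995, -0.00074968, -0.0009715 ,
       -0.00011614, -0.00126899]), 'joint_torque': array([-2.76016972e-04, -6.27583194e+01,  8.44327491e-01, -3.71835172e+01,
        1.67256914e-02,  1.39567087e-02, -2.60996865e-05]), 'position': array([156.73980436, 604.4988041 , 230.27891855]), 'orientation': array([3.14156671e+00, 1.94542294e-03, 1.31704651e+00]), 'wrist_force': array([ 0.11221572, -0.36414337,  0.32844919]), 'moment': array([ 0.09034903, -0.03587077, -0.015196  ]), 'gripper_width': 1.0017530586910064}
['MotionError', 'tcp_to_grasp'] -18.700000000000003
side {'fx': 455.39, 'fy': 455.39, 'cx': 275.585, 'cy': 203.138, 'dist': [-0.153, 0.0, 0.0, 0.0, 0.0], 'R': [[0.955, -0.296, -0.023], [-0.143, -0.391, -0.909], [0.26, 0.871, -0.416]], 't': [-532.998, 178.689, 789.955]}
top {'fx': 469.296, 'fy': 469.296, 'cx': 281.946, 'cy': 215.447, 'dist': [0.017, 0.0, 0.0, 0.0, 0.0], 'R': [[-0.004, -1.0, -0.007], [-0.994, 0.005, -0.108], [0.108, 0.006, -0.994]], 't': [46.043, 596.386, 1325.291]}
wrist {'fx': 369.352, 'fy': 369.352, 'cx': 283.581, 'cy': 205.229, 'dist': [-0.051, 0.0, 0.0, 0.0, 0.0], 'tool_from_camera': [[1.0, 0.0, -0.001, -0.067], [0.0, 0.964, 0.267, -68.499], [0.001, -0.267, 0.964, -142.6], [0.0, 0.0, 0.0, 1.0]]}
```

View pics/top0.png

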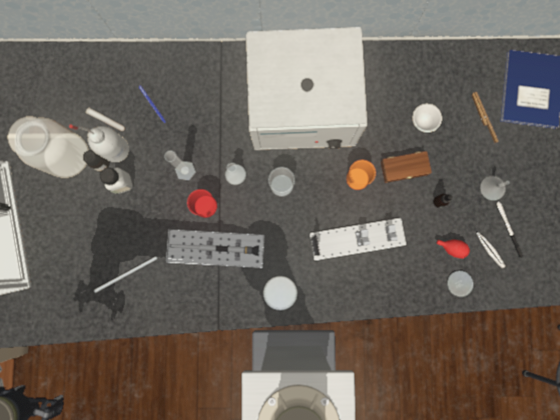

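View pics/side0.png

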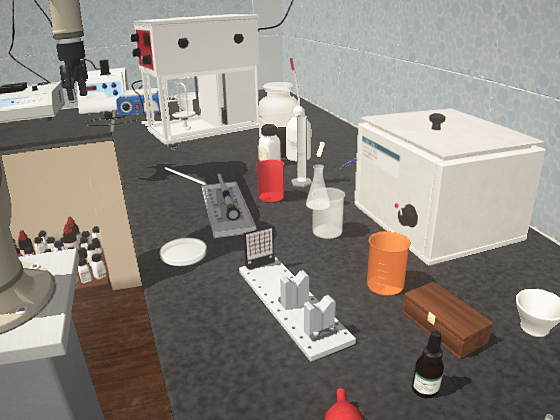

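View pics/wrist0.png

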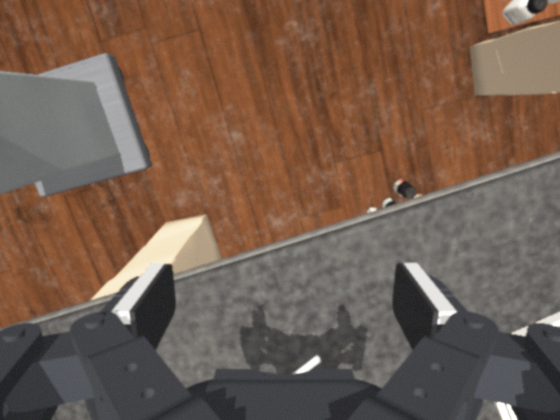

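The top view has the tray and borescope at about (215,250) and the bench at (358,239). Three things could be the beaker: clear glass at (281,181), red at (202,203) and orange at (361,175). There is also a small clear item at (460,284). The clear one at (281,181) fits, since red and orange are excluded; an enlarged crop should confirm it.

```bash
cat > h.py <<'E'
import numpy as np,cv2
def ld(n): return np.load(n)
def K(c): return np.array([[c["fx"],0,c["cx"]],[0,c["fy"],c["cy"]],[0,0,1.]],float)
def ray(c,uv):
    p=cv2.undistortPoints(np.array(uv,float).reshape(-1,1,2),K(c),c["dist"].astype(float)).reshape(-1,2)
    return np.c_[p,np.ones(len(p))]
def atz(c,uv,z,R=None,t=None):
    R=c["R"] if R is None else R; t=c["t"] if t is None else t
    d=ray(c,uv)@R; o=-R.T@t
    s=(z-o[2])/d[:,2]; return o+d*s[:,None]
def proj(c,X,R=None,t=None):
    R=c["R"] if R is None else R; t=c["t"] if t is None else t
    return cv2.projectPoints(np.array(X,float).reshape(-1,3),cv2.Rodrigues(np.array(R,float))[0],np.array(t,float),K(c),c["dist"].astype(float))[0].reshape(-1,2)
def cloud(c,R=None,t=None):
    R=c["R"] if R is None else R; t=c["t"] if t is None else t
    v,u=np.mgrid[:420,:560]; r=ray(c,np.c_[u.ravel(),v.ravel()])
    P=(r*c["range_z"].ravel()[:,None]-t)@R
    P[c["range_z"].ravel()==0]=np.nan
    return P.reshape(420,560,3)
E
python3 - <<'E'
from h import *
t=ld("top0.npz"); P=cloud(t)
im=t["frame"][:,:,::-1]
def crop(im,x,y,w,h,s,name): cv2.imwrite(name,cv2.resize(im[y:y+h,x:x+w],None,fx=s,fy=s,interpolation=cv2.INTER_CUBIC))
crop(im,160,140,110,130,4.5,"pics/t1.png"); crop(im,255,140,160,130,5,"pics/t2.png")
s=ld("side0.npz")["frame"][:,:,::-1]; crop(s,160,120,200,150,4,"pics/s1.png")
for n,uv in dict(beaker=(281,181),flask=(235,173),cyl=(185,170),petri=(280,293),bench=(358,239),scope=(215,250)).items(): print(n,P[uv[1],uv[0]].round(),atz(t,[uv],0).round())
E
```

```text
beaker [704.  46.  -1.] [[704.  46.   0.]]
flask [714. 175.  74.] [[729. 183.   0.]]
cyl [729. 323.  45.] [[739. 333.   0.]]
petri [374.  50.  14.] [[373.  50.   0.]]
bench [ 528. -177.   19.] [[ 529. -180.    0.]]
scope [497. 232.  58.] [[499. 241.   0.]]
```

View pics/t1.png

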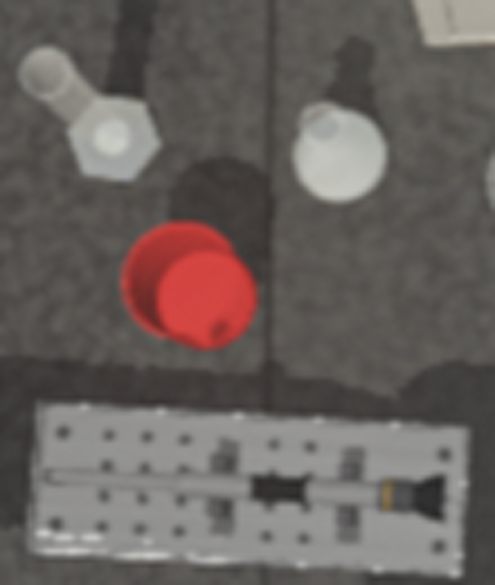

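View pics/t2.png

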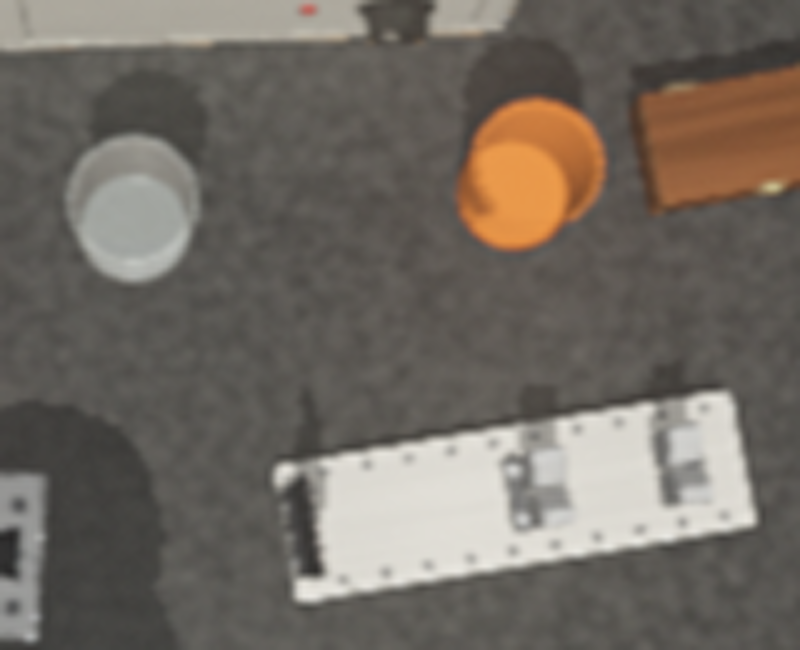

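View pics/s1.png

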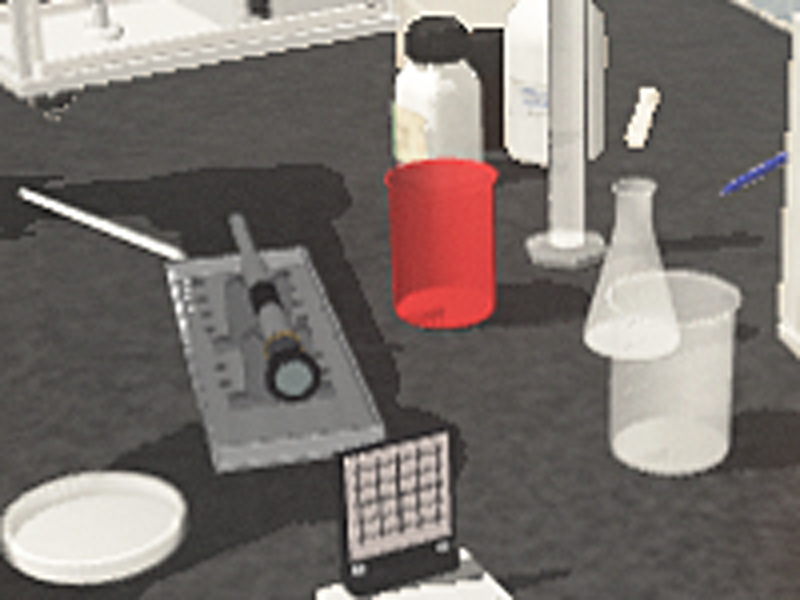

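The crops confirm it: clear glass beaker at top (281,181), with the flask at (235,173) and the measuring cylinder at (185,170) beside it. The borescope lies in the tray, eyepiece at (258,250) and tip at (171,246), pointing to +y. On the bench the chart is at (316,243), also at the +y end. Next I'll measure them.

```bash
python3 - <<'E'
from h import *
t=ld("top0.npz"); P=cloud(t)
T1=lambda x,y:(160+x/4.5,140+y/4.5); T2=lambda x,y:(255+x/5,140+y/5)
b,tip,eye=atz(t,[T1(280,488)],54)[0],atz(t,[T1(46,476)],51)[0],atz(t,[T1(443,496)],60)[0]
print("band",b,"tip",tip,"eye",eye); d=tip-eye; print("yaw axis from +y",np.degrees(np.arctan2(-d[0],d[1])))
# tray corners
c=atz(t,[T1(37,405),T1(470,428),T1(463,573),T1(30,550)],14);print("tray",c.round(), c.mean(0))
# beaker rim ellipse z=92; circle left/right edges
r=atz(t,[T2(66,198),T2(200,200),T2(133,134)],92); print("rim",r.round(1))
bb=atz(t,[T2(80,215),T2(188,215),T2(133,281)],0);print("base",bb.round(1))
bn=atz(t,[T2(278,466),T2(733,390),T2(757,524),T2(300,602)],12);print("bench",bn.round(1),bn.mean(0).round(1)); e=bn[0]-bn[1]; print(np.degrees(np.arctan2(-e[0],e[1])))
s=ld("side0.npz")
Pb=cloud(s)
print(proj(s,[[704,46,92],[704,46,0],b,tip]).round())
box=P[60:150,250:365]; print("box z", np.nanmedian(box[20:60,20:90,2]), "front x", P[145,300],P[125,300])
E
```

```text
band [501.30496909 212.30089655  54.        ] tip [509.71389    360.19284772  51.        ] eye [495.59053683 109.55537928  60.        ]
yaw axis from +y -3.225190833448713
tray [[557. 376.  14.]
 [541.  95.  14.]
 [448.  99.  14.]
 [464. 379.  14.]] [502.49495948 237.11767407  14.        ]
rim [[690.9  80.7  92. ]
 [689.3   6.   92. ]
 [727.   43.2  92. ]]
base [[697.7  75.7   0. ]
 [697.3  11.2   0. ]
 [657.7  44.2   0. ]]
bench [[ 546.2  -40.2   12. ]
 [ 589.5 -306.8   12. ]
 [ 511.1 -318.2   12. ]
 [ 467.   -52.1   12. ]] [ 528.4 -179.3   12. ]
9.22886255501297
[[333. 192.]
 [332. 230.]
 [226. 193.]
 [218. 173.]]
box z 232.07506108945023 front x [800.28513744 -10.20890689  48.71588331] [803.14505768  -4.38340579 233.36256314]
```

```bash
python3 -m inch '[{"dx":-0.7,"dy":1.05,"rz":1.9},{"dx":-1.4,"dy":2.1,"rz":3.8},{"dx":-2.1,"dy":3.1,"rz":5.7},{"dx":-2.8,"dy":4.1,"rz":7.5},{"dx":-3.5,"dy":5.1,"rz":9.3},{"dx":-4.1,"dy":6.1,"rz":11},{"dx":-4.7,"dy":6.9,"rz":12.6},{"dx":-5.1,"dy":7.5,"rz":14}]'; python3 -c "
from rig import observe;print(observe()['joints'].round(3))"
```

```text
[-1.38   0.384  0.016  1.371 -0.006  1.388 -0.047]invalid input
```

```bash
python3 -m inch '[{"dx":-0.7,"dy":1.05,"dz":0,"rx":0,"ry":0,"rz":1.9,"grip":85},{"dx":-1.4,"dy":2.1,"dz":0,"rx":0,"ry":0,"rz":3.8,"grip":85}]'
```

```text
clock: 0.35
position: [222.5, 529.8, 229.6]
orientation: [3.141, 0.003, 1.015]
wrist_force: [1.3, -0.4, -0.7]
gripper_width: 0.992
```

```bash
cat > g.py <<'E'
import sys,numpy as np
from scipy.spatial.transform import Rotation as Ro
from rig import observe
def go(pos,rpy=None,grasp=False):
    s=observe(); R=Ro.from_euler('xyz',s["orientation"]); p=np.array(s["position"])
    Rt=R if rpy is None else Ro.from_euler('xyz',rpy)
    pos=np.array(pos,float)
    if grasp: pos=pos-Rt.apply([0,0,-18.7])
    d=R.inv().apply(pos-p)/50; r=np.degrees((R.inv()*Rt).as_rotvec())/5
    print("pos",p.round(1),"rpy",np.round(s["orientation"],4),"j",s["joints"].round(2))
    print("d",d.round(3),"r",r.round(3)," F",s["wrist_force"].round(1), "w",round(s["gripper_width"]*85.4,1))
if __name__=="__main__":
    a=[float(x) for x in sys.argv[1].split(",")]
    r=[float(x) for x in sys.argv[2].split(",")] if len(sys.argv)>2 else None
    go(a,r)
E
python3 g.py 501,212,230 3.14159,0,-0.056
```

```text
pos [222.5 529.8 229.6] rpy [3.1412e+00 2.9000e-03 1.0149e+00] j [-1.3   0.28  0.1   1.52 -0.03  1.35 -0.19]
d [-2.459e+00  8.085e+00  2.000e-03] r [ 0.021  0.028 12.272]  F [ 1.3 -0.4 -0.7] w 84.7
```

```bash
python3 -m inch '[{"dx":-0.25,"dy":0.8,"dz":0,"rx":0,"ry":0,"rz":1.2,"grip":85},{"dx":-0.55,"dy":1.8,"dz":0,"rx":0,"ry":0,"rz":2.7,"grip":85},{"dx":-0.85,"dy":2.8,"dz":0,"rx":0,"ry":0,"rz":4.2,"grip":85},{"dx":-1.15,"dy":3.8,"dz":0,"rx":0,"ry":0,"rz":5.7,"grip":85},{"dx":-1.45,"dy":4.8,"dz":0,"rx":0,"ry":0,"rz":7.2,"grip":85},{"dx":-1.75,"dy":5.8,"dz":0,"rx":0,"ry":0,"rz":8.7,"grip":85},{"dx":-2.05,"dy":6.7,"dz":0,"rx":0,"ry":0,"rz":10.2,"grip":85},{"dx":-2.3,"dy":7.5,"dz":0,"rx":0,"ry":0,"rz":11.3,"grip":85}]'; python3 g.py 501,212,230 3.14159,0,-0.056
```

```text
clock: 1.15
position: [481.0, 232.7, 230.1]
orientation: [3.139, 0.001, 0.024]
wrist_force: [0.7, 0.6, -0.9]
gripper_width: 0.996
pos [481.  232.7 230.1] rpy [3.1392e+00 1.3000e-03 2.3800e-02] j [-0.91  0.2   0.46  1.64 -0.09  1.33 -0.41]
d [0.391 0.423 0.002] r [0.027 0.014 0.914]  F [ 0.7  0.6 -0.9] w 85.0
```

```bash
python3 -m inch '[{"dx":0.39,"dy":0.42,"dz":0,"rx":0.03,"ry":0,"rz":0.9,"grip":85},{"dx":0.39,"dy":0.42,"dz":0,"rx":0.03,"ry":0,"rz":0.9,"grip":85},{"dx":0.39,"dy":0.42,"dz":0,"rx":0.03,"ry":0,"rz":0.9,"grip":85}]'; python3 - <<'E'
from h import *
from rig import observe,imaging
from scipy.spatial.transform import Rotation as Ro
s=observe(); c=imaging.camera("wrist")
T=np.eye(4);T[:3,:3]=Ro.from_euler('xyz',s["orientation"]).as_matrix();T[:3,3]=s["position"]
W=np.linalg.inv(T@c["tool_from_camera"]); c["R"]=W[:3,:3];c["t"]=W[:3,3]
np.savez("w1.npz",**c); cv2.imwrite("pics/w1.png",c["frame"][:,:,::-1]); print(s["position"],s["joints"])
E
```

```text
clock: 1.45
position: [501.0, 211.7, 229.8]
orientation: [3.141, 0.002, -0.056]
wrist_force: [0.3, 0.5, -0.9]
gripper_width: 1.001
[500.97965743 211.68654146 229.77814239] [-0.86868796  0.21941969  0.48798711  1.61555564 -0.10586724  1.33455048
 -0.42132378]
```

View pics/w1.png

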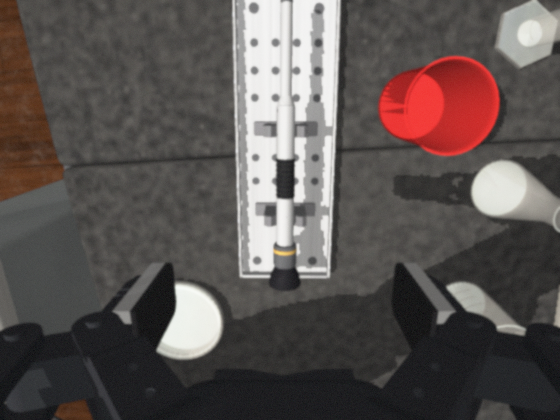

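The wrist view shows the band spanning (286,158) to (285,199), the barrel/shaft step at (286,105), the tip at (287,1), and the saddles at rows 128 and 210.

```bash
python3 - <<'E'
from h import *
c=ld("w1.npz"); im=c["frame"][:,:,::-1]
cv2.imwrite("pics/w1c.png",cv2.resize(im[90:300,230:345],None,fx=2.8,fy=2.8,interpolation=cv2.INTER_CUBIC))
for n,u,z in [("band+",(286,158),54),("band-",(285.5,199),54),("step",(286,105),52),("tip",(287,1),50)]: print(n,atz(c,[u],z)[0].round(1))
P=cloud(c)
Q=P.reshape(-1,3); u=np.indices((420,560)).reshape(2,-1)
m=(Q[:,2]>48)&(Q[:,2]<56)&(abs(Q[:,0]-501)<25)&(Q[:,1]>140)&(Q[:,1]<275)
q=Q[m]; f=np.polyfit(q[:,1],q[:,0],1); print("fit x=",f, "at band x",np.polyval(f,212), len(q), "ztop",np.percentile(q[:,2],95))
E
```

```text
band+ [502.9 233.2  54. ]
band- [500.5 196.6  54. ]
step [505.3 277.6  52. ]
tip [510.5 358.2  50. ]
fit x= [6.01717270e-02 4.87996636e+02] at band x 500.7530419120345 2581 ztop 54.951394572609324
```

View pics/w1c.png

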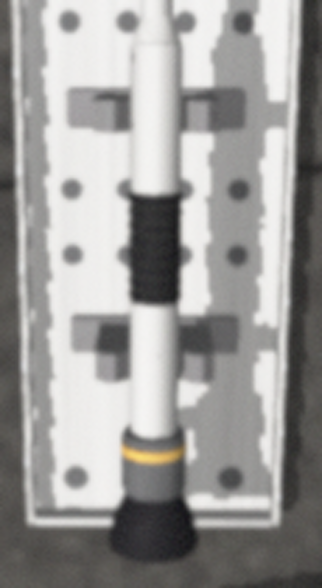

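```bash
python3 -m inch '[{"dx":0,"dy":-0.05,"dz":0.8,"rx":0,"ry":0,"rz":0,"grip":85},{"dx":0,"dy":-0.05,"dz":1.6,"rx":0,"ry":0,"rz":0,"grip":85},{"dx":0,"dy":-0.05,"dz":2.4,"rx":0,"ry":0,"rz":0,"grip":85},{"dx":0,"dy":-0.05,"dz":3.1,"rx":0,"ry":0,"rz":0,"grip":85},{"dx":0,"dy":-0.05,"dz":3.6,"rx":0,"ry":0,"rz":0,"grip":85},{"dx":0,"dy":-0.05,"dz":3.9,"rx":0,"ry":0,"rz":0,"grip":85},{"dx":0,"dy":-0.05,"dz":4.05,"rx":0,"ry":0,"rz":0,"grip":85},{"dx":0,"dy":-0.05,"dz":4.05,"rx":0,"ry":0,"rz":0,"grip":85}]' ; python3 g.py 501,214,27.3 3.14159,0,-0.06
```

```text
clock: 2.3
position: [498.7, 216.6, 26.4]
orientation: [3.141, 0.004, -0.05]
wrist_force: [0.7, -0.0, 0.6]
gripper_width: 1.0
pos [498.7 216.6  26.4] rpy [ 3.1413  0.004  -0.0504] j [-0.82  0.43  0.43  1.84 -0.23  0.92 -0.33]
d [ 0.048  0.05  -0.018] r [0.004 0.045 0.11 ]  F [ 0.7 -0.   0.6] w 85.4
```

```bash
python3 -m inch '[{"dx":0.05,"dy":0.05,"dz":-0.01,"rx":0,"ry":0.04,"rz":0.1,"grip":85},{"dx":0.05,"dy":0.05,"dz":-0.01,"rx":0,"ry":0.04,"rz":0.1,"grip":85}]' ; python3 g.py 501,214,27.3 3.14159,0,-0.06
python3 - <<'E'
from h import *
from rig import imaging
c=imaging.camera("wrist");cv2.imwrite("pics/w2.png",c["frame"][:,:,::-1])
E
```

```text
clock: 2.5
position: [501.8, 214.4, 28.1]
orientation: [-3.141, -0.001, -0.059]
wrist_force: [-0.1, 0.4, 0.5]
gripper_width: 0.999
pos [501.8 214.4  28.1] rpy [-3.1408e+00 -1.2000e-03 -5.9100e-02] j [-0.82  0.43  0.44  1.84 -0.23  0.92 -0.33]
d [-0.016  0.009  0.015] r [-0.009 -0.014  0.01 ]  F [-0.1  0.4  0.5] w 85.3
```

View pics/w2.png

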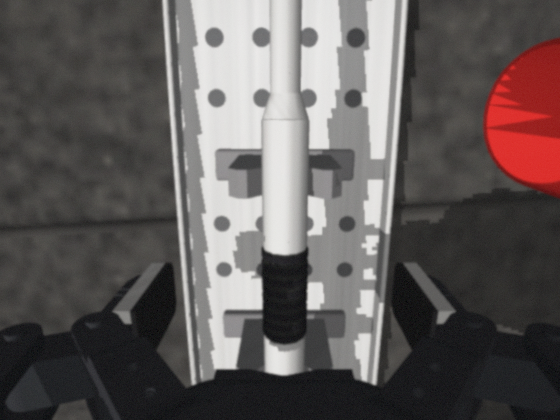

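The fingers straddle the band, which spans rows 253 to 340 at column 285 with the grasp point at about row 305, so it is centred to within about 3 mm. Closing.

```bash
python3 -m inch '[{"dx":0,"dy":0,"dz":0,"rx":0,"ry":0,"rz":0,"grip":50},{"dx":0,"dy":0,"dz":0,"rx":0,"ry":0,"rz":0,"grip":20},{"dx":0,"dy":0,"dz":0,"rx":0,"ry":0,"rz":0,"grip":5},{"dx":0,"dy":0,"dz":0,"rx":0,"ry":0,"rz":0,"grip":5},{"dx":0,"dy":0,"dz":0,"rx":0,"ry":0,"rz":0,"grip":5},{"dx":0,"dy":0,"dz":0,"rx":0,"ry":0,"rz":0,"grip":5},{"dx":0,"dy":0,"dz":0,"rx":0,"ry":0,"rz":0,"grip":5},{"dx":0,"dy":0,"dz":0,"rx":0,"ry":0,"rz":0,"grip":5}]' 70; python3 -m inch '[{"dx":0,"dy":0,"dz":0,"rx":0,"ry":0,"rz":0,"grip":5},{"dx":0,"dy":0,"dz":0,"rx":0,"ry":0,"rz":0,"grip":5}]';  python3 g.py 501,214,250 3.14159,0,-0.06
```

```text
clock: 3.35
position: [502.1, 214.3, 28.2]
orientation: [-3.141, -0.002, -0.059]
wrist_force: [1.5, -1.2, 0.6]
gripper_width: 0.16
clock: 3.55
position: [502.2, 214.3, 28.2]
orientation: [-3.141, -0.002, -0.059]
wrist_force: [1.8, 0.1, 2.3]
gripper_width: 0.164
pos [502.2 214.3  28.2] rpy [-3.1406e+00 -1.7000e-03 -5.9300e-02] j [-0.82  0.43  0.44  1.84 -0.23  0.92 -0.33]
d [-1.500e-02  3.000e-03 -4.436e+00] r [-0.011 -0.02   0.008]  F [1.8 0.1 2.3] w 14.0
```

```bash
python3 -m inch '[{"dx":0,"dy":0,"dz":-0.3,"rx":0,"ry":0,"rz":0,"grip":5},{"dx":0,"dy":0,"dz":-0.8,"rx":0,"ry":0,"rz":0,"grip":5},{"dx":0,"dy":0,"dz":-1.4,"rx":0,"ry":0,"rz":0,"grip":5},{"dx":0,"dy":0,"dz":-2.0,"rx":0,"ry":0,"rz":0,"grip":5},{"dx":0,"dy":0,"dz":-2.6,"rx":0,"ry":0,"rz":0,"grip":5},{"dx":0,"dy":0,"dz":-3.2,"rx":0,"ry":0,"rz":0,"grip":5},{"dx":0,"dy":0,"dz":-3.7,"rx":0,"ry":0,"rz":0,"grip":5},{"dx":0,"dy":0,"dz":-4.0,"rx":0,"ry":0,"rz":0,"grip":5}]' ; python3 g.py 640,-60,230 3.14159,0,-0.0
python3 - <<'E'
from h import *
from rig import imaging
for n in("wrist","side"):
    c=imaging.camera(n);cv2.imwrite(f"pics/{n}3.png",c["frame"][:,:,::-1])
E
```

```text
clock: 4.35
position: [501.8, 214.1, 231.1]
orientation: [-3.139, -0.003, -0.06]
wrist_force: [0.2, -0.3, -2.1]
gripper_width: 0.165
pos [501.8 214.1 231.1] rpy [-3.1393 -0.0032 -0.0595] j [-0.88  0.22  0.49  1.61 -0.11  1.33 -0.43]
d [3.084 5.307 0.019] r [-0.025 -0.037 -0.682]  F [ 0.2 -0.3 -2.1] w 14.1
```

View pics/wrist3.png

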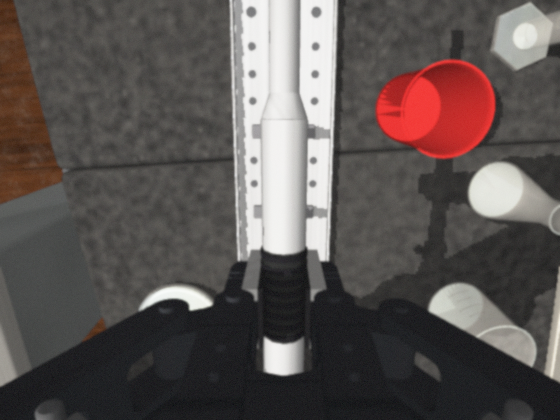

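View pics/side3.png

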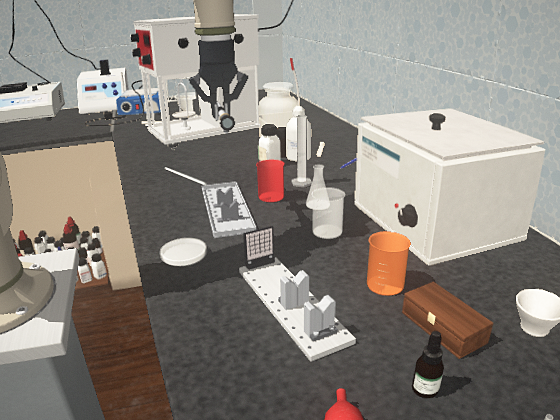

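The scope is held level, with the band between the pads at (285,297) in the wrist view. Next I move towards the beaker at height.

```bash
python3 -m inch '[{"dx":0.4,"dy":0.6,"dz":-0.4,"rx":0,"ry":0,"rz":-0.1,"grip":5},{"dx":0.8,"dy":1.4,"dz":-0.8,"rx":0,"ry":0,"rz":-0.2,"grip":5},{"dx":1.2,"dy":2.1,"dz":-1.1,"rx":0,"ry":0,"rz":-0.3,"grip":5},{"dx":1.7,"dy":2.9,"dz":-1.2,"rx":0,"ry":0,"rz":-0.4,"grip":5},{"dx":2.1,"dy":3.6,"dz":-1.2,"rx":0,"ry":0,"rz":-0.5,"grip":5},{"dx":2.5,"dy":4.3,"dz":-1.2,"rx":0,"ry":0,"rz":-0.6,"grip":5},{"dx":2.8,"dy":4.8,"dz":-1.2,"rx":0,"ry":0,"rz":-0.7,"grip":5},{"dx":3.08,"dy":5.3,"dz":-1.2,"rx":0,"ry":0,"rz":-0.7,"grip":5}]' ; python3 g.py 640,-60,290 3.14159,0,-0.0
python3 - <<'E'
from h import *
from rig import observe,imaging
from scipy.spatial.transform import Rotation as Ro
s=observe(); c=imaging.camera("wrist")
T=np.eye(4);T[:3,:3]=Ro.from_euler('xyz',s["orientation"]).as_matrix();T[:3,3]=s["position"]
W=np.linalg.inv(T@c["tool_from_camera"]); c["R"]=W[:3,:3];c["t"]=W[:3,3]
np.savez("w4.npz",**c); cv2.imwrite("pics/w4.png",c["frame"][:,:,::-1]); print(s["position"],s["joints"])
E
```

```text
clock: 5.25
position: [639.9, -61.0, 289.3]
orientation: [-3.139, -0.002, 0.001]
wrist_force: [-0.1, 0.8, -2.4]
gripper_width: 0.161
pos [639.9 -61.  289.3] rpy [-3.1385e+00 -2.1000e-03  1.0000e-03] j [-0.37  0.45  0.63  1.23 -0.27  1.53  0.23]
d [ 0.002 -0.021 -0.013] r [-0.035 -0.024  0.011]  F [-0.1  0.8 -2.4] w 13.7
[639.88997616 -61.03375234 289.32325581] [-0.36665547  0.45376627  0.6345672   1.23277941 -0.26651943  1.5344799
  0.22836819]
```

View pics/w4.png

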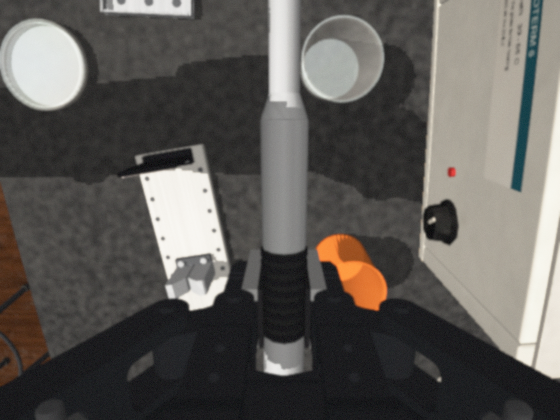

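The clear beaker is in view: rim right edge at (384,57), top (343,15), bottom (343,102), with the left edge at about column 300.

```bash
python3 - <<'E'
from h import *
c=ld("w4.npz")
r=atz(c,[(384,57),(300,60),(343,15),(343,102)],92);print(r.round(1))
print(proj(c,[[690.5,43.4,92]]))
E
```

```text
[[726.5  46.6  92. ]
 [653.4  43.6  92. ]
 [689.5  80.2  92. ]
 [692.1   8.3  92. ]]
[[342.6616281   60.50357544]]
```

```bash
cat > q.py <<'E'
import sys,numpy as np; from g import go
a=[float(x) for x in sys.argv[1].split(",")]; r=[float(x) for x in sys.argv[2].split(",")]
go(a,r,grasp=True)
from rig import observe; from scipy.spatial.transform import Rotation as Ro
s=observe();R=Ro.from_euler('xyz',s["orientation"]).as_matrix();g=s["position"]+R@[0,0,-18.7]
print("grasp",g.round(1),"scope y",(-R[:,1]).round(3),"tip",(g-153*R[:,1]).round(1))
E
python3 q.py 690,-46.4,265 2.304,0,0
```

```text
pos [640.2 -66.6 288.9] rpy [ 3.1413e+00 -1.9000e-03 -4.6000e-03] j [-0.36  0.46  0.64  1.23 -0.27  1.53  0.23]
d [ 0.995 -0.131  0.73 ] r [-9.595e+00  2.000e-03 -5.900e-02]  F [-3.  -3.3 -3.6] w 13.4
grasp [640.1 -66.6 307.6] scope y [ 0.005  1.    -0.   ] tip [640.8  86.4 307.5]
```

```bash
python3 -m inch '[{"dx":0.1,"dy":0,"dz":0,"rx":-0.8,"ry":0,"rz":0,"grip":5},{"dx":0.2,"dy":0,"dz":0,"rx":-1.8,"ry":0,"rz":0,"grip":5},{"dx":0.4,"dy":0,"dz":0,"rx":-2.8,"ry":0,"rz":0,"grip":5},{"dx":0.5,"dy":0,"dz":0.1,"rx":-3.8,"ry":0,"rz":0,"grip":5},{"dx":0.6,"dy":0,"dz":0.1,"rx":-4.8,"ry":0,"rz":0,"grip":5},{"dx":0.6,"dy":0,"dz":0.1,"rx":-4.8,"ry":0,"rz":0,"grip":5}]' ; python3 q.py 690,-46.4,265 2.304,0,0
```

```text
clock: 5.9
position: [670.1, -61.5, 280.2]
orientation: [2.722, 0.004, 0.002]
wrist_force: [-0.3, 0.9, -2.6]
gripper_width: 0.161
pos [670.1 -61.5 280.2] rpy [2.7219e+00 3.6000e-03 2.1000e-03] j [-0.6   0.57  0.71  1.2   0.06  1.49  0.03]
d [ 0.399 -0.247  0.495] r [-4.789  0.02   0.044]  F [-0.3  0.9 -2.6] w 13.8
grasp [670.2 -53.9 297.3] scope y [-0.003  0.913 -0.407] tip [669.7  85.8 234.9]
```

```bash
python3 -m inch '[{"dx":0.1,"dy":0,"dz":0.1,"rx":-0.9,"ry":0,"rz":0,"grip":5},{"dx":0.2,"dy":-0.1,"dz":0.2,"rx":-1.9,"ry":0,"rz":0,"grip":5},{"dx":0.3,"dy":-0.15,"dz":0.3,"rx":-2.9,"ry":0,"rz":0,"grip":5},{"dx":0.4,"dy":-0.2,"dz":0.4,"rx":-3.9,"ry":0,"rz":0,"grip":5},{"dx":0.4,"dy":-0.25,"dz":0.5,"rx":-4.8,"ry":0,"rz":0,"grip":5},{"dx":0.4,"dy":-0.25,"dz":0.5,"rx":-4.8,"ry":0,"rz":0,"grip":5}]' ; python3 q.py 690,-46.4,177.7 2.304,0,0
python3 - <<'E'
from h import *
from rig import imaging
for n in("wrist","side","top"):
    c=imaging.camera(n);cv2.imwrite(f"pics/{n}5.png",c["frame"][:,:,::-1]); np.savez(n+"5.npz",**c)
E
```

```text
clock: 6.5
position: [689.0, -57.6, 247.7]
orientation: [2.304, 0.011, 0.005]
wrist_force: [-0.8, 1.3, -3.5]
gripper_width: 0.164
pos [689.  -57.6 247.7] rpy [2.3039 0.0106 0.0047] j [-0.78  0.77  0.8   1.22  0.31  1.45 -0.16]
d [ 0.038 -1.19   1.143] r [0.002 0.041 0.127]  F [-0.8  1.3 -3.5] w 14.0
grasp [689.  -43.7 260.2] scope y [-0.011  0.669 -0.743] tip [687.3  58.6 146.5]
```

View pics/wrist5.png

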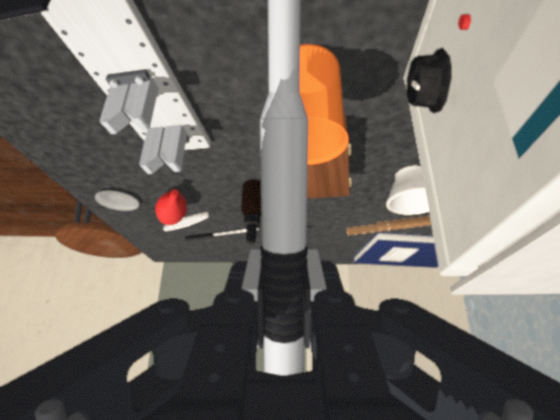

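View pics/side5.png

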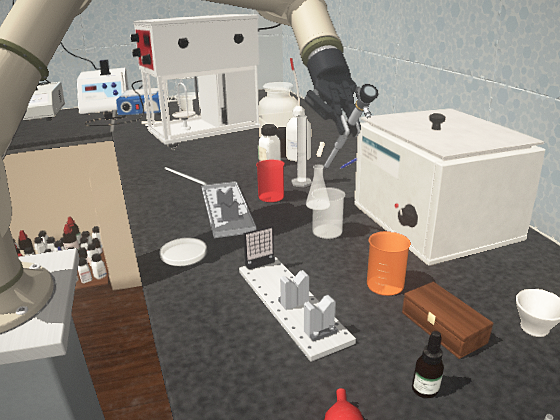

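View pics/top5.png

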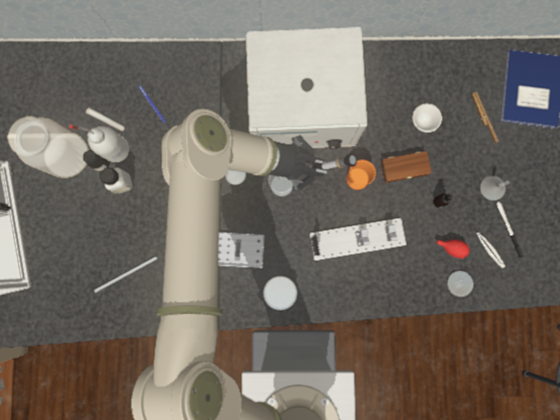

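```bash
python3 - <<'E'
from h import *
t=ld("top5.npz");P=cloud(t)
for u in [(180,140),(205,135),(225,160),(230,150),(250,155),(265,155),(290,160)]: print(u,P[u[1],u[0]].round())
s=ld("side5.npz");S=cloud(s)
for u in [(325,45),(330,70),(310,20),(345,105),(300,5)]: print(u,S[u[1],u[0]].round())
m=(S[:,:,2]>100)&(S[:,:,1]>60)&(S[:,:,0]>560)&(S[:,:,0]<800)&(S[:,:,1]<420)
q=S[m];
for y in range(60,420,40):
    k=q[(q[:,1]>y)&(q[:,1]<y+40)]
    if len(k):print(y,len(k),np.percentile(k[:,2],[1,50,99]).round(),np.percentile(k[:,0],[1,99]).round())
E
```

```text
(180, 140) [683. 228. 536.]
(205, 135) [691. 181. 541.]
(225, 160) [651. 147. 512.]
(230, 150) [675. 141. 491.]
(250, 155) [674. 105. 452.]
(265, 155) [680.  75. 426.]
(290, 160) [681.  23. 377.]
(325, 45) [684.  55. 397.]
(330, 70) [675.  11. 355.]
(310, 20) [670.  99. 442.]
(345, 105) [697. -12. 293.]
(300, 5) [663. 137. 471.]
60 1450 [105. 394. 446.] [648. 799.]
100 973 [107. 446. 480.] [649. 798.]
140 582 [101. 472. 483.] [563. 727.]
180 458 [101. 454. 475.] [563. 729.]
220 1 [460. 460. 460.] [598. 598.]
300 334 [101. 146. 190.] [723. 748.]
340 16 [183. 188. 190.] [729. 750.]
```

```bash
python3 - <<'E'
from h import *
s=ld("side5.npz");im=s["frame"][:,:,::-1]
print(proj(s,[[687.3,58.6,146.5],[690,44,92],[690,44,0]]))
cv2.imwrite("pics/s5c.png",cv2.resize(im[80:250,270:400],None,fx=4.5,fy=4.5,interpolation=cv2.INTER_CUBIC)[:600*2])
E
python3 -c "
import cv2;a=cv2.imread('pics/s5c.png');print(a.shape);cv2.imwrite('pics/s5d.png',cv2.resize(a,None,fx=.75,fy=.75))"
```

```text
[[324.21464548 167.15504087]
 [327.54104031 193.25559187]
 [326.51358039 231.34392986]]
(765, 585, 3)
```

View pics/s5d.png

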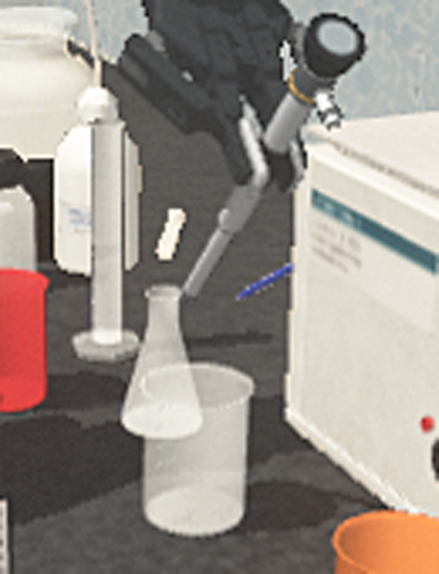

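The tip appears at (325.7,166.5) in the side view against (324.2,167.2) predicted, and the rim centre also agrees, so I dip.

```bash
python3 -m inch '[{"dx":0.02,"dy":-0.15,"dz":0.15,"rx":0,"ry":0.02,"rz":0.05,"grip":5},{"dx":0.04,"dy":-0.4,"dz":0.38,"rx":0,"ry":0.04,"rz":0.1,"grip":5},{"dx":0.04,"dy":-0.65,"dz":0.61,"rx":0,"ry":0.04,"rz":0.1,"grip":5},{"dx":0.04,"dy":-0.85,"dz":0.8,"rx":0,"ry":0.04,"rz":0.1,"grip":5},{"dx":0.04,"dy":-1.05,"dz":1.0,"rx":0,"ry":0.04,"rz":0.1,"grip":5}]' ; python3 q.py 690,-46.4,177.7 2.304,0,0
```

```text
clock: 7.15
position: [691.2, -63.6, 178.7]
orientation: [2.305, -0.005, -0.003]
wrist_force: [-0.4, 0.0, -2.7]
gripper_width: 0.164
pos [691.2 -63.6 178.7] rpy [ 2.3055 -0.0047 -0.0034] j [-0.78  0.83  0.78  1.3   0.29  1.34 -0.24]
d [-0.025 -0.246  0.132] r [-0.017 -0.008 -0.066]  F [-0.4  0.  -2.7] w 14.0
grasp [691.2 -49.8 191.3] scope y [ 0.006  0.67  -0.742] tip [692.   52.8  77.7]
```

```bash
python3 -m inch '[{"dx":-0.02,"dy":-0.14,"dz":0.08,"rx":0,"ry":0,"rz":0,"grip":5},{"dx":-0.02,"dy":-0.24,"dz":0.14,"rx":0,"ry":0,"rz":0,"grip":5},{"dx":-0.02,"dy":-0.24,"dz":0.14,"rx":0,"ry":0,"rz":0,"grip":5},{"dx":-0.02,"dy":-0.24,"dz":0.14,"rx":0,"ry":0,"rz":0,"grip":5},{"dx":-0.02,"dy":-0.24,"dz":0.14,"rx":0,"ry":0,"rz":0,"grip":5}]' ; python3 q.py 690,-46.4,270 2.304,0,0
python3 - <<'E'
from h import *
from rig import imaging
c=imaging.camera("side"); im=c["frame"][:,:,::-1]
cv2.imwrite("pics/s6.png",cv2.resize(im[100:250,270:400],None,fx=4,fy=4,interpolation=cv2.INTER_CUBIC))
E
```

```text
clock: 7.65
position: [690.7, -60.9, 166.1]
orientation: [2.306, -0.006, -0.003]
wrist_force: [-0.6, 0.2, -1.4]
gripper_width: 0.164
pos [690.7 -60.9 166.1] rpy [ 2.3055 -0.0061 -0.0033] j [-0.78  0.84  0.77  1.31  0.28  1.33 -0.26]
d [-0.002  1.349 -1.235] r [-0.017 -0.019 -0.077]  F [-0.6  0.2 -1.4] w 14.0
grasp [690.6 -47.  178.6] scope y [ 0.007  0.67  -0.742] tip [691.7  55.6  65.1]
```

View pics/s6.png

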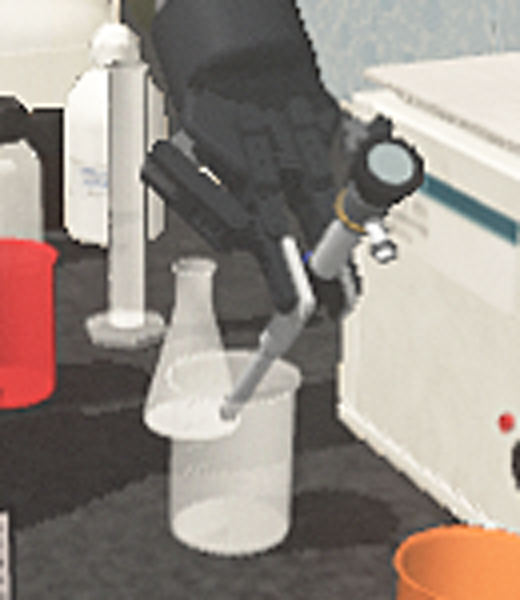

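```bash
python3 - <<'E'
from h import *
s=ld("side0.npz"); print(proj(s,[[691.7,55.6,65.1],[691.7,55.6,75]]))
E
python3 -m inch '[{"dx":0,"dy":0.2,"dz":-0.2,"rx":0,"ry":0,"rz":0,"grip":5},{"dx":0,"dy":0.5,"dz":-0.46,"rx":0,"ry":0,"rz":0,"grip":5},{"dx":0,"dy":0.85,"dz":-0.78,"rx":0,"ry":0,"rz":0,"grip":5},{"dx":0,"dy":1.2,"dz":-1.1,"rx":0,"ry":0,"rz":0,"grip":5},{"dx":0,"dy":1.5,"dz":-1.38,"rx":0,"ry":0,"rz":0,"grip":5},{"dx":0,"dy":1.6,"dz":-1.47,"rx":0,"ry":0,"rz":0,"grip":5}]' ; python3 q.py 580,-230,290 3.14159,0,0.16
```

```text
[[325.87087764 202.49358506]
 [325.97305411 198.3456418 ]]
clock: 8.3
position: [690.8, -60.7, 279.7]
orientation: [2.306, -0.012, -0.004]
wrist_force: [0.3, -0.5, -2.2]
gripper_width: 0.157
pos [690.8 -60.7 279.7] rpy [ 2.3064 -0.0121 -0.0038] j [-0.78  0.74  0.81  1.19  0.32  1.48 -0.15]
d [-2.206  2.173  2.612] r [ 9.56   0.654 -1.824]  F [ 0.3 -0.5 -2.2] w 13.4
grasp [690.7 -46.8 292.3] scope y [ 0.011  0.671 -0.741] tip [692.5  55.8 178.8]
```

```bash
python3 q.py 640,-170,310 3.14159,0,0.16
```

```text
pos [690.8 -60.7 279.7] rpy [ 2.3064 -0.0121 -0.0038] j [-0.78  0.74  0.81  1.19  0.32  1.48 -0.15]
d [-1.006  1.65   1.46 ] r [ 9.56   0.654 -1.824]  F [ 0.3 -0.5 -2.2] w 13.4
grasp [690.7 -46.8 292.3] scope y [ 0.011  0.671 -0.741] tip [692.5  55.8 178.8]
```

```bash
python3 -m inch '[{"dx":-0.1,"dy":0.15,"dz":0.1,"rx":1,"ry":0.07,"rz":-0.2,"grip":5},{"dx":-0.25,"dy":0.4,"dz":0.3,"rx":2.3,"ry":0.15,"rz":-0.4,"grip":5},{"dx":-0.4,"dy":0.65,"dz":0.55,"rx":3.6,"ry":0.25,"rz":-0.7,"grip":5},{"dx":-0.55,"dy":0.9,"dz":0.8,"rx":5.0,"ry":0.35,"rz":-1.0,"grip":5},{"dx":-0.7,"dy":1.15,"dz":1.0,"rx":6.4,"ry":0.45,"rz":-1.3,"grip":5},{"dx":-0.85,"dy":1.4,"dz":1.25,"rx":7.8,"ry":0.55,"rz":-1.55,"grip":5},{"dx":-0.95,"dy":1.55,"dz":1.4,"rx":9,"ry":0.63,"rz":-1.75,"grip":5},{"dx":-1,"dy":1.65,"dz":1.46,"rx":9.56,"ry":0.65,"rz":-1.82,"grip":5}]'; python3 -m inch '[{"dx":0,"dy":0,"dz":0,"rx":0,"ry":0,"rz":0,"grip":5}]';  python3 q.py 640,-170,310 3.14159,0,0.16
python3 - <<'E'
from h import *
from rig import observe,imaging
from scipy.spatial.transform import Rotation as Ro
s=observe(); c=imaging.camera("wrist")
T=np.eye(4);T[:3,:3]=Ro.from_euler('xyz',s["orientation"]).as_matrix();T[:3,3]=s["position"]
W=np.linalg.inv(T@c["tool_from_camera"]); c["R"]=W[:3,:3];c["t"]=W[:3,3]
np.savez("w7.npz",**c); cv2.imwrite("pics/w7.png",c["frame"][:,:,::-1])
E
```

```text
clock: 9.1
position: [638.2, -175.6, 293.1]
orientation: [-3.14, -0.001, 0.153]
wrist_force: [-0.5, -0.6, -2.1]
gripper_width: 0.162
clock: 9.2
position: [636.7, -180.0, 293.7]
orientation: [-3.141, -0.001, 0.147]
wrist_force: [0.4, 0.0, -2.6]
gripper_width: 0.164
pos [ 636.7 -180.   293.7] rpy [-3.1412e+00 -1.0000e-03  1.4700e-01] j [-0.15  0.5   0.62  1.16 -0.28  1.56  0.55]
d [ 0.095 -0.188  0.049] r [-0.004 -0.012 -0.149]  F [ 0.4  0.  -2.6] w 14.0
grasp [ 636.6 -180.   312.4] scope y [-0.146  0.989  0.   ] tip [614.2 -28.7 312.5]
```

View pics/w7.png

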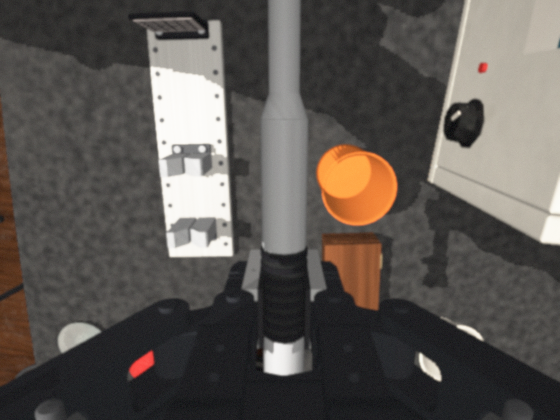

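```bash
python3 - <<'E'
from h import *
from rig import observe,imaging
from scipy.spatial.transform import Rotation as Ro
s=observe(); c=imaging.camera("wrist"); print(s["dq"].round(3))
T=np.eye(4);T[:3,:3]=Ro.from_euler('xyz',s["orientation"]).as_matrix();T[:3,3]=s["position"]
W=np.linalg.inv(T@c["tool_from_camera"]); c["R"]=W[:3,:3];c["t"]=W[:3,3]
np.savez("w8.npz",**c); im=c["frame"][:,:,::-1]
print(s["position"],s["orientation"])
cv2.imwrite("pics/w8.png",cv2.resize(im[135:260,140:245],None,fx=5,fy=5,interpolation=cv2.INTER_CUBIC)[:600])
P=cloud(c)
# block tops: z 60-70
m=(P[:,:,2]>40)&(P[:,:,2]<75); m[:, :140]=0; m[:,240:]=0; m[:130]=0; m[262:]=0
q=P[m]; print(len(q),np.percentile(q,[2,98],axis=0).round(1))
b=(abs(P[:,:,2]-12)<4); b[:,:140]=0;b[:,240:]=0;b[262:]=0
q=P[b]; r=cv2.minAreaRect(q[:,:2].astype(np.float32)); print(r)
E
```

```text
[-0.054  0.    -0.018  0.002  0.016 -0.017 -0.022]
[ 636.93884832 -179.47132558  293.8501423 ] [ 3.14027526e+00 -1.14982421e-03  1.47499269e-01]
1878 [[ 511.6 -276.8   42.5]
 [ 565.4 -179.9   67.8]]
((528.8673706054688, -177.7362518310547), (80.96986389160156, 269.52392578125), 9.222187042236328)
```

View pics/w8.png

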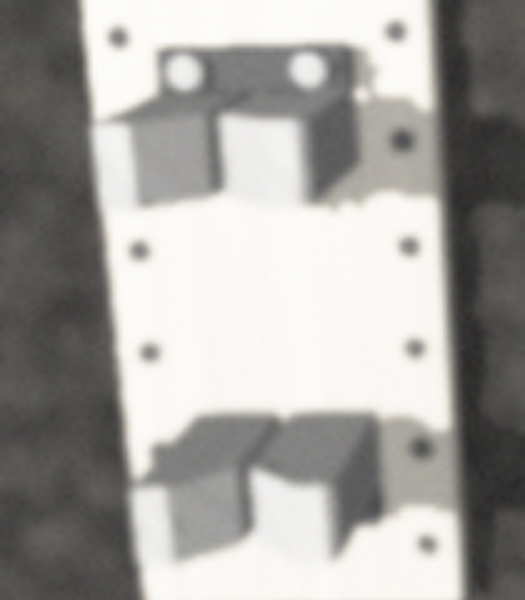

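```bash
python3 - <<'E'
from h import *
for f,box in (("w8.npz",(slice(0,262),slice(130,240))),("top0.npz",(slice(210,265),slice(305,410)))):
    c=ld(f);P=cloud(c)[box].reshape(-1,3)
    b=P[abs(P[:,2]-12)<4]; r=cv2.minAreaRect(b[:,:2].astype(np.float32)); print(f,r)
    a=np.radians(9.22); C=np.array([528.9,-177.7])
    ex=np.array([np.cos(a),np.sin(a)]);ey=np.array([-np.sin(a),np.cos(a)])
    L=np.c_[(P[:,:2]-C)@ex,(P[:,:2]-C)@ey,P[:,2]]
    pl=L[abs(L[:,2]-12)<3]; print("plate",np.percentile(pl,[.5,99.5],axis=0).round(1))
    k=L[(L[:,2]>62)&(L[:,2]<71)&(abs(L[:,1])<120)]; print("tops n",len(k)); 
    h,e=np.histogram(k[:,1],np.arange(-120,0,4)); print(dict(zip(e[:-1].astype(int),h)))
    k=L[(L[:,2]>35)&(L[:,2]<71)&(L[:,1]<40)&(abs(L[:,0])<35)]; h,e=np.histogram(k[:,1],np.arange(-120,20,4)); print(dict(zip(e[:-1].astype(int),h)));print("x ext",np.percentile(k[:,0],[1,99]))
    # V valley: min z profile vs x
    for lo in range(-24,26,4):
        q=k[(k[:,0]>=lo)&(k[:,0]<lo+4)]
        if len(q): print(lo,len(q),np.percentile(q[:,2],[10,50,90]).round(1))
E
```

```text
w8.npz ((528.8673706054688, -177.7362518310547), (80.96986389160156, 269.52392578125), 9.222187042236328)
plate [[ -39.2 -132.4    9.9]
 [  39.7  130.2   14.3]]
tops n 878
{np.int64(-120): np.int64(0), np.int64(-116): np.int64(0), np.int64(-112): np.int64(0), np.int64(-108): np.int64(0), np.int64(-104): np.int64(10), np.int64(-100): np.int64(82), np.int64(-96): np.int64(87), np.int64(-92): np.int64(87), np.int64(-88): np.int64(85), np.int64(-84): np.int64(56), np.int64(-80): np.int64(0), np.int64(-76): np.int64(0), np.int64(-72): np.int64(0), np.int64(-68): np.int64(0), np.int64(-64): np.int64(0), np.int64(-60): np.int64(0), np.int64(-56): np.int64(0), np.int64(-52): np.int64(0), np.int64(-48): np.int64(0), np.int64(-44): np.int64(0), np.int64(-40): np.int64(0), np.int64(-36): np.int64(0), np.int64(-32): np.int64(0), np.int64(-28): np.int64(0), np.int64(-24): np.int64(64), np.int64(-20): np.int64(98), np.int64(-16): np.int64(102), np.int64(-12): np.int64(106), np.int64(-8): np.int64(101)}
{np.int64(-120): np.int64(0), np.int64(-116): np.int64(0), np.int64(-112): np.int64(0), np.int64
[... 2768 characters left out ...]
, np.int64(-40): np.int64(0), np.int64(-36): np.int64(0), np.int64(-32): np.int64(0), np.int64(-28): np.int64(0), np.int64(-24): np.int64(13), np.int64(-20): np.int64(20), np.int64(-16): np.int64(24), np.int64(-12): np.int64(20), np.int64(-8): np.int64(17), np.int64(-4): np.int64(32), np.int64(0): np.int64(0), np.int64(4): np.int64(0), np.int64(8): np.int64(0), np.int64(12): np.int64(0)}
x ext [-20.85083062  22.25205883]
-24 9 [50.1 61.4 67. ]
-20 22 [50.2 64.4 67.2]
-16 26 [52.1 65.5 69.1]
-12 27 [47.3 61.3 65.3]
-8 21 [47.8 57.8 61.7]
-4 19 [46.5 52.9 58.2]
0 12 [40.3 50.9 58.9]
4 24 [46.5 56.  60.6]
8 24 [49.2 59.9 64.7]
12 25 [49.3 65.  68. ]
16 23 [54.7 63.8 69. ]
20 17 [51.  63.5 68.6]
```

```bash
python3 - <<'E'
from h import *
c=ld("w8.npz"); A=c["tool_from_camera"]
im=c["frame"][:,:,::-1]; cv2.imwrite("pics/w8b.png",cv2.resize(im[90:390,220:350],None,fx=2,fy=2,interpolation=cv2.INTER_CUBIC))
for v in (100,118,250,340):
    for u in (262,285,307):
        d=ray(c,[(u,v)])[0]@A[:3,:3].T; o=A[:3,3]; s=(-18.7-7+0.9-o[2])/d[2]; print(v,u,(o+d*s).round(1))
E
python3 q.py 538.4,-233.9,130 3.14159,0,0.161
```

```text
100 262 [ -7.3 -68.9 -24.8]
100 285 [ -0.2 -68.9 -24.8]
100 307 [  6.5 -68.9 -24.8]
118 262 [ -7.4 -63.5 -24.8]
118 285 [ -0.2 -63.5 -24.8]
118 307 [  6.6 -63.5 -24.8]
250 262 [ -8.1 -19.4 -24.8]
250 285 [ -0.2 -19.4 -24.8]
250 307 [  7.3 -19.4 -24.8]
340 262 [ -8.7  16.7 -24.8]
340 285 [ -0.2  16.7 -24.8]
340 307 [  8.   16.7 -24.8]
pos [ 637.7 -177.3  293.6] rpy [ 3.1405e+00 -1.3000e-03  1.5050e-01] j [-0.15  0.5   0.61  1.16 -0.28  1.56  0.55]
d [-2.138  0.818  3.643] r [ 0.012 -0.015 -0.12 ]  F [ 0.8 -0.4 -2.5] w 13.7
grasp [ 637.7 -177.2  312.3] scope y [-0.15   0.989 -0.001] tip [614.8 -26.  312.1]
```

View pics/w8b.png

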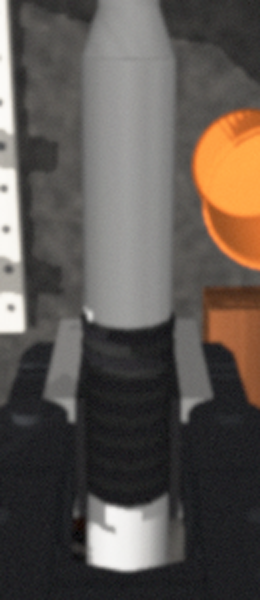

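```bash
python3 -m inch '[{"dx":-0.4,"dy":0.15,"dz":0.3,"rx":0,"ry":0,"rz":0,"grip":5},{"dx":-0.9,"dy":0.3,"dz":0.8,"rx":0,"ry":0,"rz":0,"grip":5},{"dx":-1.35,"dy":0.5,"dz":1.4,"rx":0,"ry":0,"rz":-0.05,"grip":5},{"dx":-1.7,"dy":0.6,"dz":2.1,"rx":0,"ry":0,"rz":-0.1,"grip":5},{"dx":-2,"dy":0.72,"dz":2.8,"rx":0,"ry":0,"rz":-0.12,"grip":5},{"dx":-2.12,"dy":0.78,"dz":3.3,"rx":0,"ry":0,"rz":-0.12,"grip":5},{"dx":-2.14,"dy":0.78,"dz":3.6,"rx":0,"ry":0,"rz":-0.12,"grip":5},{"dx":-2.14,"dy":0.78,"dz":3.64,"rx":0,"ry":0,"rz":-0.12,"grip":5}]' ;  python3 -m inch '[{"dx":0,"dy":0,"dz":0,"rx":0,"ry":0,"rz":0,"grip":5}]'; python3 q.py 538.1,-231.9,100 3.14159,0,0.161
```

```text
clock: 10.1
position: [537.9, -229.7, 109.8]
orientation: [-3.142, 0.001, 0.164]
wrist_force: [0.6, -0.2, -1.3]
gripper_width: 0.163
clock: 10.2
position: [539.2, -228.8, 110.5]
orientation: [3.141, 0.001, 0.166]
wrist_force: [0.1, -0.1, -1.7]
gripper_width: 0.166
pos [ 539.2 -228.8  110.5] rpy [3.1407e+00 6.0000e-04 1.6610e-01] j [-0.12  0.43  0.61  1.67 -0.27  1.13  0.73]
d [-0.032  0.057  0.584] r [0.01  0.006 0.059]  F [ 0.1 -0.1 -1.7] w 14.1
grasp [ 539.3 -228.8  129.2] scope y [-0.165  0.986 -0.001] tip [514.  -77.9 129.1]
```

```bash
python3 -m inch '[{"dx":-0.03,"dy":0.05,"dz":0.2,"rx":0,"ry":0,"rz":0.05,"grip":5},{"dx":-0.03,"dy":0.05,"dz":0.4,"rx":0,"ry":0,"rz":0.05,"grip":5},{"dx":-0.03,"dy":0.05,"dz":0.58,"rx":0,"ry":0,"rz":0.05,"grip":5},{"dx":-0.03,"dy":0.05,"dz":0.58,"rx":0,"ry":0,"rz":0.05,"grip":5},{"dx":-0.03,"dy":0.05,"dz":0.58,"rx":0,"ry":0,"rz":0.05,"grip":5}]' ; python3 q.py 538.1,-231.9,73 3.14159,0,0.161
python3 - <<'E'
from h import *
from rig import observe,imaging
from scipy.spatial.transform import Rotation as Ro
s=observe(); c=imaging.camera("wrist"); print(s["dq"].round(3))
T=np.eye(4);T[:3,:3]=Ro.from_euler('xyz',s["orientation"]).as_matrix();T[:3,3]=s["position"]
W=np.linalg.inv(T@c["tool_from_camera"]); c["R"]=W[:3,:3];c["t"]=W[:3,3]
np.savez("w9.npz",**c); cv2.imwrite("pics/w9.png",c["frame"][:,:,::-1])
c=imaging.camera("side");np.savez("s9.npz",**c)
im=c["frame"][:,:,::-1]; cv2.imwrite("pics/s9.png",cv2.resize(im[150:370,180:380],None,fx=2.7,fy=2.7,interpolation=cv2.INTER_CUBIC))
E
```

```text
clock: 10.7
position: [538.0, -231.7, 81.3]
orientation: [3.141, 0.001, 0.161]
wrist_force: [0.1, -0.0, -2.0]
gripper_width: 0.16
pos [ 538.  -231.7   81.3] rpy [3.1408e+00 1.2000e-03 1.6150e-01] j [-0.11  0.47  0.6   1.69 -0.29  1.07  0.74]
d [0.003 0.004 0.539] r [0.009 0.014 0.006]  F [ 0.1 -0.  -2. ] w 13.7
grasp [ 538.  -231.7  100. ] scope y [-0.161  0.987 -0.001] tip [513.4 -80.7  99.8]
[-0.    -0.009  0.006 -0.01   0.002  0.004 -0.001]
```

View pics/w9.png

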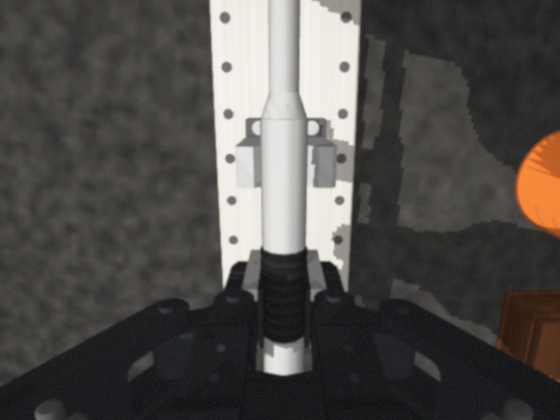

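View pics/s9.png

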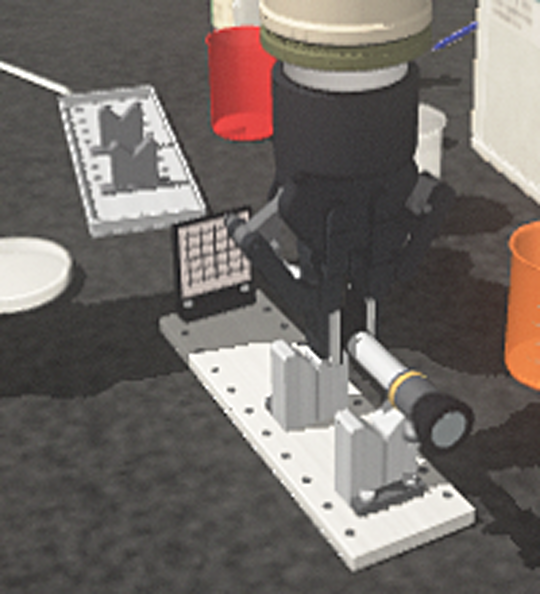

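```bash
python3 - <<'E'
from h import *
c=ld("w9.npz");P=cloud(c)
im=c["frame"][:,:,::-1]; cv2.imwrite("pics/w9c.png",cv2.resize(im[90:260,215:355],None,fx=4,fy=4,interpolation=cv2.INTER_CUBIC)[:600])
T=np.c_[c["R"],c["t"]]; X=P.reshape(-1,3)@c["R"].T+c["t"]; A=c["tool_from_camera"]; X=X@A[:3,:3].T+A[:3,3]; X=X.reshape(420,560,3)
for v in (160,165,170,175,180):
    r=X[v,225:350]; k=(P[v,225:350,2]>60)&(P[v,225:350,2]<72); u=np.arange(225,350)[k]; x=r[k,0]
    L=u<262; print(v,u[L].min() if L.any() else None,u[~L].max() if (~L).any() else None,x.min().round(1),x.max().round(1))
k=(P[:,:,2]>75)&(P[:,:,2]<112)
for v in (130,160,200,230):
    u=np.where(k[v,225:350])[0]+225; print("scope",v,u.min(),u.max(),X[v,u,0].min().round(1),X[v,u,0].max().round(1))
E
```

```text
160 235 336 -21.8 21.9
165 235 336 -21.8 22.1
170 235 335 -21.9 21.6
175 236 335 -21.6 21.6
180 236 335 -21.7 21.8
scope 130 260 307 -8.4 7.0
scope 160 260 307 -8.7 7.2
scope 200 261 306 -8.6 7.1
scope 230 262 305 -8.3 6.8
```

View pics/w9c.png

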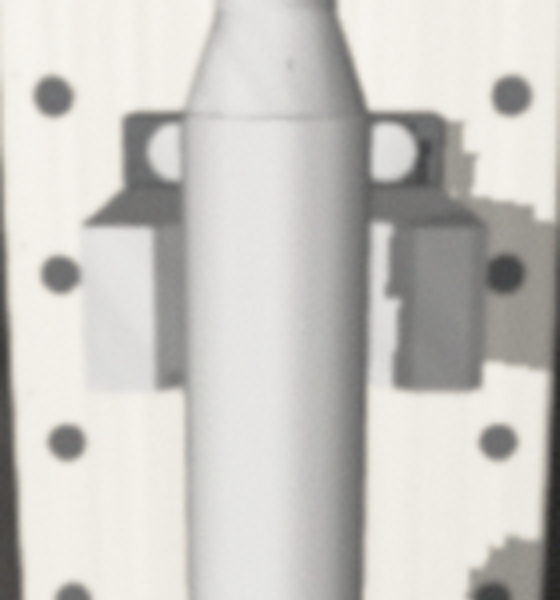

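```bash
python3 -m inch '[{"dx":0.01,"dy":0,"dz":0.15,"rx":0,"ry":0,"rz":0,"grip":5},{"dx":0.015,"dy":0,"dz":0.3,"rx":0,"ry":0,"rz":0,"grip":5},{"dx":0.015,"dy":0,"dz":0.45,"rx":0,"ry":0,"rz":0,"grip":5},{"dx":0.015,"dy":0,"dz":0.55,"rx":0,"ry":0,"rz":0,"grip":5},{"dx":0.015,"dy":0,"dz":0.6,"rx":0,"ry":0,"rz":0,"grip":5},{"dx":0.015,"dy":0,"dz":0.6,"rx":0,"ry":0,"rz":0,"grip":5},{"dx":0.015,"dy":0,"dz":0.6,"rx":0,"ry":0,"rz":0,"grip":5}]' ; python3 q.py 538.8,-231.8,65 3.14159,0,0.161
python3 - <<'E'
from h import *
from rig import observe,imaging
c=imaging.camera("wrist")
im=c["frame"][:,:,::-1]; cv2.imwrite("pics/w10.png",cv2.resize(im[90:260,215:355],None,fx=4,fy=4,interpolation=cv2.INTER_CUBIC)[:600])
E
```

```text
clock: 11.5
position: [539.2, -231.9, 52.0]
orientation: [3.14, -0.0, 0.161]
wrist_force: [0.6, 0.2, -2.7]
gripper_width: 0.161
pos [ 539.2 -231.9   52. ] rpy [ 3.1402e+00 -1.0000e-04  1.6150e-01] j [-0.09  0.5   0.58  1.72 -0.32  1.02  0.76]
d [-0.008 -0.003  0.114] r [ 0.016 -0.001  0.006]  F [ 0.6  0.2 -2.7] w 13.8
grasp [ 539.2 -231.8   70.7] scope y [-0.161  0.987 -0.001] tip [514.6 -80.8  70.5]
```

View pics/w10.png

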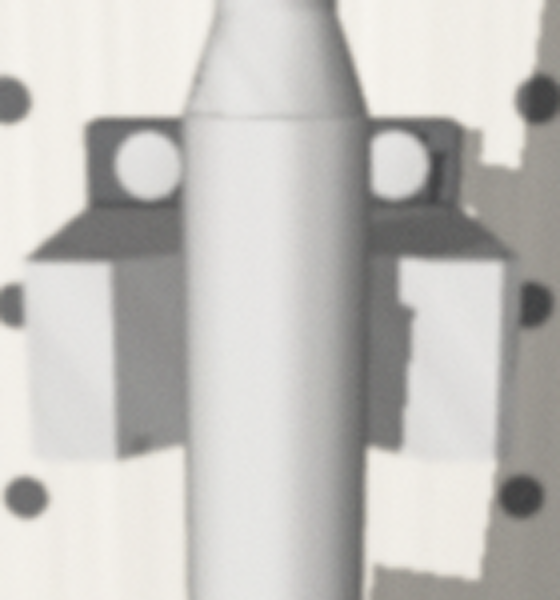

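```bash
python3 -m inch '[{"dx":-0.016,"dy":0,"dz":0.02,"rx":0,"ry":0,"rz":0,"grip":5},{"dx":-0.016,"dy":0,"dz":0.05,"rx":0,"ry":0,"rz":0,"grip":5},{"dx":-0.016,"dy":0,"dz":0.06,"rx":0,"ry":0,"rz":0,"grip":5},{"dx":-0.016,"dy":0,"dz":0.06,"rx":0,"ry":0,"rz":0,"grip":5}]' ; python3 q.py 538.4,-231.8,65 3.14159,0,0.161
python3 -m inch '[{"dx":0,"dy":0,"dz":0.02,"rx":0,"ry":0,"rz":0,"grip":5},{"dx":0,"dy":0,"dz":0.02,"rx":0,"ry":0,"rz":0,"grip":5}]' ; python3 q.py 538.4,-231.8,65 3.14159,0,0.161
```

```text
clock: 11.95
position: [538.5, -232.0, 49.1]
orientation: [3.14, -0.0, 0.162]
wrist_force: [-0.5, 1.1, -3.1]
gripper_width: 0.16
pos [ 538.5 -232.    49.1] rpy [ 3.1402e+00 -2.0000e-04  1.6160e-01] j [-0.09  0.51  0.58  1.72 -0.32  1.01  0.76]
d [-0.001 -0.003  0.055] r [ 0.016 -0.003  0.006]  F [-0.5  1.1 -3.1] w 13.6
grasp [ 538.5 -231.9   67.8] scope y [-0.161  0.987 -0.001] tip [513.8 -80.9  67.5]
clock: 12.15
position: [538.4, -231.9, 47.9]
orientation: [3.14, -0.0, 0.162]
wrist_force: [-0.3, -0.2, -2.6]
gripper_width: 0.161
pos [ 538.4 -231.9   47.9] rpy [ 3.1403 -0.      0.1615] j [-0.09  0.51  0.58  1.72 -0.32  1.01  0.76]
d [ 0.    -0.002  0.032] r [ 0.015 -0.     0.006]  F [-0.3 -0.2 -2.6] w 13.7
grasp [ 538.4 -231.9   66.6] scope y [-0.161  0.987 -0.001] tip [513.8 -80.9  66.4]
```

```bash
python3 -m inch '[{"dx":0,"dy":0,"dz":0.015,"rx":0,"ry":0,"rz":0,"grip":5},{"dx":0,"dy":0,"dz":0.015,"rx":0,"ry":0,"rz":0,"grip":5}]' ; python3 -m inch '[{"dx":0,"dy":0,"dz":0.015,"rx":0,"ry":0,"rz":0,"grip":5},{"dx":0,"dy":0,"dz":0.015,"rx":0,"ry":0,"rz":0,"grip":5}]' ;python3 -m inch '[{"dx":0,"dy":0,"dz":0.01,"rx":0,"ry":0,"rz":0,"grip":5},{"dx":0,"dy":0,"dz":0.01,"rx":0,"ry":0,"rz":0,"grip":5}]'
```

```text
clock: 12.35
position: [538.3, -231.9, 47.0]
orientation: [3.14, 0.0, 0.162]
wrist_force: [-0.3, 0.4, -2.0]
gripper_width: 0.163
clock: 12.55
position: [538.8, -231.9, 46.6]
orientation: [3.14, -0.001, 0.162]
wrist_force: [1.1, -0.1, 0.0]
gripper_width: 0.165
clock: 12.75
position: [539.0, -231.9, 46.3]
orientation: [3.14, -0.001, 0.162]
wrist_force: [-0.0, -0.1, 1.8]
gripper_width: 0.16
```

```bash
for i in 1; do python3 -m inch '[{"dx":0.006,"dy":0,"dz":0.015,"rx":0,"ry":0,"rz":0,"grip":5},{"dx":0.006,"dy":0,"dz":0.015,"rx":0,"ry":0,"rz":0,"grip":5}]'; done; python3 -m inch '[{"dx":0.004,"dy":0,"dz":0.015,"rx":0,"ry":0,"rz":0,"grip":5},{"dx":0.004,"dy":0,"dz":0.015,"rx":0,"ry":0,"rz":0,"grip":5}]';python3 -m inch '[{"dx":0,"dy":0,"dz":0.015,"rx":0,"ry":0,"rz":0,"grip":5},{"dx":0,"dy":0,"dz":0.015,"rx":0,"ry":0,"rz":0,"grip":5}]'
```

```text
clock: 12.95
position: [539.1, -232.0, 46.2]
orientation: [3.14, -0.001, 0.162]
wrist_force: [-4.0, 1.5, 7.7]
gripper_width: 0.161
clock: 13.15
position: [539.1, -232.0, 46.2]
orientation: [3.141, -0.001, 0.162]
wrist_force: [-4.1, 1.9, 8.6]
gripper_width: 0.163
clock: 13.35
position: [539.1, -231.9, 46.2]
orientation: [3.141, -0.001, 0.162]
wrist_force: [-3.3, 2.6, 7.4]
gripper_width: 0.165
```

```bash
python3 -m inch '[{"dx":-0.006,"dy":0,"dz":0.02,"rx":0,"ry":0,"rz":0,"grip":5},{"dx":-0.006,"dy":0,"dz":0.02,"rx":0,"ry":0,"rz":0,"grip":5},{"dx":-0.006,"dy":0,"dz":0.02,"rx":0,"ry":0,"rz":0,"grip":5},{"dx":-0.006,"dy":0,"dz":0.02,"rx":0,"ry":0,"rz":0,"grip":5},{"dx":-0.006,"dy":0,"dz":0.02,"rx":0,"ry":0,"rz":0,"grip":5},{"dx":-0.006,"dy":0,"dz":0.02,"rx":0,"ry":0,"rz":0,"grip":5}]'; python3 - <<'E'
from h import *
from rig import observe,imaging
for i in range(3):
    c=imaging.camera("wrist"); s=observe(); print(s["clock"],s["position"].round(2),s["orientation"].round(4),s["wrist_force"].round(1),s["moment"].round(2))
im=c["frame"][:,:,::-1]; cv2.imwrite("pics/w11.png",cv2.resize(im[70:370,200:370],None,fx=2,fy=2,interpolation=cv2.INTER_CUBIC))
c=imaging.camera("side");np.savez("s11.npz",**c); im=c["frame"][:,:,::-1]; cv2.imwrite("pics/s11.png",cv2.resize(im[160:370,220:380],None,fx=2.8,fy=2.8,interpolation=cv2.INTER_CUBIC))
E
```

```text
clock: 13.95
position: [539.0, -231.9, 46.2]
orientation: [3.141, -0.002, 0.162]
wrist_force: [-3.3, 1.4, 8.7]
gripper_width: 0.159
14.0 [ 539.05 -231.96   46.15] [ 3.1414e+00 -2.4000e-03  1.6170e-01] [-3.5  2.   9.1] [0.52 0.63 0.09]
14.05 [ 539.03 -231.97   46.15] [ 3.1414e+00 -2.3000e-03  1.6170e-01] [-3.2  2.9  9. ] [0.49 0.68 0.03]
14.1 [ 539.07 -231.92   46.18] [ 3.1415e+00 -2.4000e-03  1.6170e-01] [-3.   2.3  9. ] [0.5  0.7  0.11]
```

View pics/w11.png

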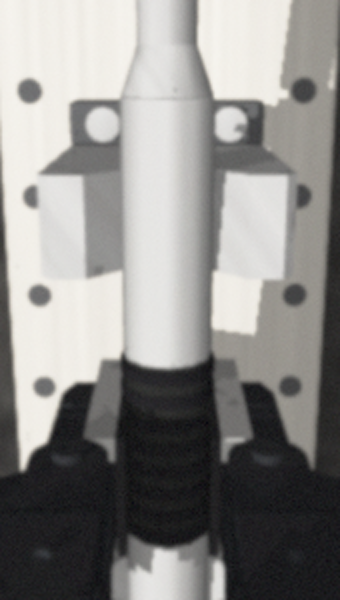

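View pics/s11.png

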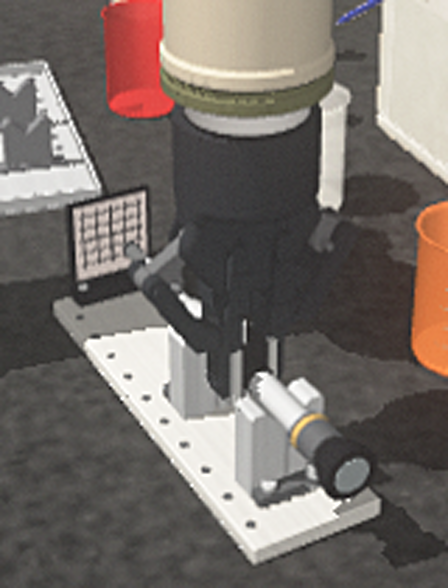

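The barrel is centred between the V shoulders: columns 122–213 against shoulders 38–296. In the last frame before handing in I check the beaker and glassware.

```bash
python3 - <<'E'
from h import *
from rig import observe,imaging,order
c=imaging.camera("side"); a=c["frame"].astype(int); b=ld("side0.npz")["frame"].astype(int)
d=abs(a-b).max(2); print("glassware region diff (beaker/flask/cyl)", [(d[y0:y1,x0:x1]>40).sum() for x0,y0,x1,y1 in ((312,188,346,238),(305,165,330,208),(294,105,310,186))])
cv2.imwrite("pics/s12.png",cv2.resize(c["frame"][90:250,260:400,::-1],None,fx=3.5,fy=3.5,interpolation=cv2.INTER_CUBIC))
s=observe(); print(s["clock"],s["position"].round(2),s["wrist_force"].round(1),s["gripper_width"])
E
```

```text
glassware region diff (beaker/flask/cyl) [np.int64(1144), np.int64(879), np.int64(723)]
14.2 [ 539.05 -231.95   46.15] [-2.9  2.6  8.7] 0.1636077338555957
```

View pics/s12.png

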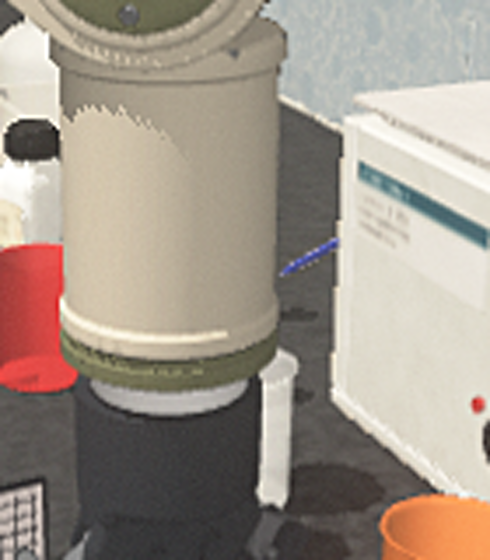

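From the side, the arm hides the glassware except the beaker's right edge at column 344, which is unchanged. A check from the top will cover the rest.

```bash
python3 - <<'E'
from h import *
from rig import imaging
c=imaging.camera("top"); cv2.imwrite("pics/t12.png",cv2.resize(c["frame"][130:270,150:420,::-1],None,fx=2.9,fy=2.9,interpolation=cv2.INTER_CUBIC))
d=abs(c["frame"].astype(int)-ld("top0.npz")["frame"].astype(int)).max(2)
print([(d[y0:y1,x0:x1]>40).sum() for x0,y0,x1,y1 in ((266,165,297,198),(224,160,248,187),(163,148,197,182))])
E
```

```text
[np.int64(0), np.int64(0), np.int64(0)]
```

View pics/t12.png

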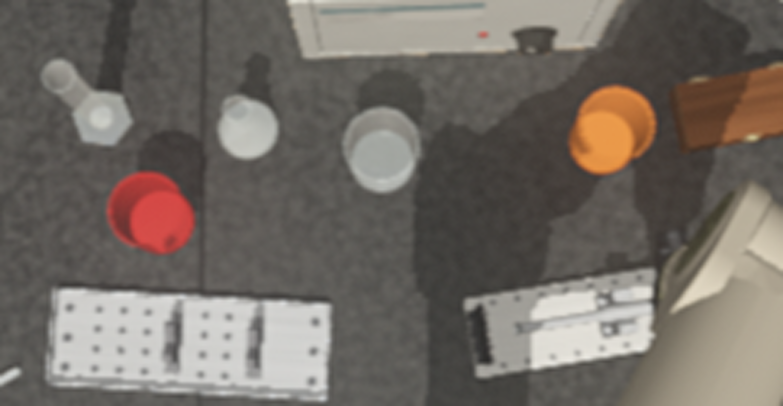

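The beaker (380,150), flask (247,128) and cylinder (100,115) in this crop have not moved (zero changed pixels), and the scope tip points to the chart at (480,338).

```bash
python3 -c "
from rig import order,observe
s=observe();print(s['clock'],s['position'],s['wrist_force']);print(order.finish_job())"
```

```text
14.25 [ 539.05984283 -231.94439691   46.17033444] [-4.52127244  2.38869689  9.76352815]
the job is handed in; nothing more can be done
None
```

I carried out every step and handed the job in at 14.25 s of the 45 s allowed. The hand-in reports no verdict, so what follows is from my own last checks.

- **Dip:** I gripped the borescope at its band with 70 N and tilted it 48° to dip the tip. By arm pose the tip reached z of about 65 mm, roughly 27 mm below the rim. I held it there for about 0.35 s, then lifted it out to about 179 mm.
- **Seating:** I laid the barrel into the V-blocks with the tip towards the chart. Downward travel stopped at a grasp height of 64.9 mm. Allowing for the grip offset, that puts the axis at about 64 mm, as specified. The wrist view shows the barrel centred between the V shoulders.
- **Band position:** The wrist pictures put the band about 1 mm from the grasp point, which I aimed at midway between the blocks. I did not measure it again on the bench, because the fingers hide it.
- **Pressing force:** The wrist reads about 9 N up. Adding the borescope's weight, the bench carries about 11 to 12 N.
- **Uneven sides:** There is a leftover sideways force of 3 to 4.5 N, so the +x faces carry more (about 10 N against 6 N). A small sideways correction did not remove it. Both sides are well above 0.7 N.
- **Glassware:** The top view shows zero changed pixels around the beaker, flask and cylinder since the start. The side view could not confirm this, because the arm was in the way.

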